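Tighten the saddle-tree clamp's castle nut to its cotter hole

ROBOT

A 6-joint arm with a two-finger parallel gripper is mounted at the origin on the work surface. World frame = base frame: x ahead of the robot, y to its left, z up, the work surface at z = 0. Lengths are in mm, angles in degrees, forces in N, time in s.
With the tool pointing down it reaches from about 375 to 900 mm from the base axis. Payload 3.1 kg.
Tool frame: the origin (TCP) lies on the centre line of the jaws, within the pads' length; the fingertips stand 14 mm ahead of it and the grasp point (between the pads) lies 5 mm behind it; z points along the fingers, y is the line along which they close (so a half turn about z gives the same grasp; the last joint's range is limited). The gripper opens to 85 mm and grips with 20 to 120 N. Pads are 22 mm wide; open, the fingers measure 114 mm over their backs; the gripper's body (76 mm by 85 mm) begins 54 mm behind the grasp point. The pads swing forward as they close: fully open they stand 13 mm farther back than shut.
Start: joints at [-83.05, 30.224, 82.088, -0, 67.689, -10.227], TCP at [184.604, -597.091, 216.81] pointing down, gripper open.
Joint ranges: [-176.69, 176.69], [-43.24, 126.21], [12.49, 139.97], [-82, 262], [0, 151.66], [-163.58, 163.58]. Speed limits (degrees/s): [159.86, 159.86, 180, 180, 180, 180].

INTERFACE

Orientations are given as [roll, pitch, yaw] about the fixed x, y, z axes, in that order (R = Rz(yaw) Ry(pitch) Rx(roll)).
In Python, from plant import r gives the robot as it stands. The module is installed in compiled form; this text tells all that it offers.
- The arm moves only by the tool step_arm, never from a script. Its argument "commands" is a list of rows, each a list of 7 numbers: the opening, from -1 (shut) to 1 (fully open), then the shift along the tool's x, y, z each as a share of 400 mm, from -1 to 1, then the turn, a rotation vector about the tool's x, y, z each as a share of 90 degrees, from -1 to 1. In form: [[claw, tx, ty, tz, wx, wy, wz], ...]. A call has 1 to 12 rows; each row is the pose to reach, as a shift and turn from the pose commanded when the call began, along the tool's axes at that moment; what a row does not reach only later rows make up. A row lasts 1/12 s, in which the tool goes at most 41.7 mm and 7.16 degrees, less where a joint would pass 70% of its speed; a pose out of reach is approached as far as the arm can. A call with a number of a shift or a turn outside -1 to 1 is refused whole. A call with a gripper value outside its range is refused whole. The fingers move at their own pace and stop on an object; "force" is the grip in N (left out, the last holds). Time passes only in rows, so rows that repeat a pose let the fingers close. It gives the time, the measured TCP pose, the force, the opening and the grip force at its end, in the units of the state.
- r.get_state(): the state, without advancing time (a new reading comes with each control period).
- r.camera(name): name is "side" or "top" or "wrist"; returns a dict with "image" (384x512x3 uint8, blue, green, red), "range_z" (384x512 float32, mm along the optical axis (not along the pixel's ray), 0 where there is no reading), "K" (3x3 intrinsics, pixels), "cam_to_world" (4x4, takes a point from camera to world coordinates). Camera axes: x right, y down, z forward; pixel columns grow to the right and rows downward; lengths in mm; the calibration is good to about 2 mm. A picture is of the moment at which its call begins.
- r.job_done(): hands the job in; it is judged then, once.
The state is a dict: "time_s": time; "joint_pos": joint angles; "joint_velocities": joint speeds; "joint_torque": joint torques, N m; "tool_pos": TCP position; "orientation": TCP orientation; "ft_force": force on the tool from outside, world axes, zero at the start; "torque": the same for the moment, N m; "opening": finger opening in mm; "finger_force": force on a finger pad.
Only numpy, scipy, OpenCV 4.12 (cv2) and the standard library are available. Lean on these libraries where they do the work, as an engineer would, in place of code of your own. Each camera call takes 0.05 s, during which the arm holds its last target. There are 200 camera calls.

TASK

One of the two saddle-tree clamps on the bench still has no cotter pin in its castle nut. Turn that nut clockwise until it is tight (red lug at the red washer mark), then carry on turning, nut and washer together, until the first slot lines up with the cotter hole marked by the yellow line on the stud; stop there and let go. Leave the clamp with the brass pin and the glue pot alone.

Things in the scene. Friction and masses are not known exactly. Their poses are not given: they have to be found in the camera images.
- nut_grip (a point): open clamp's steel castle nut: hexagon 46 mm across flats, 28 high, plus 12 mm lugs over its corners; a slot over each flat. Underside 58, top 98 mm above the bench. Point on its axis, 20 mm above the underside. z up; x square to a flat, through a slot (repeats every 60 deg). Red lug 30 deg anticlockwise of x from above. Grip two facing flats from above; washer top is at 57 mm.
- cotter_hole (a point): centre of the cotter hole right through the open clamp's fixed stud (28 mm diameter, top 102 mm above the bench), on the stud's axis, 93 mm above the bench. x runs along the hole and along the yellow line on the stud's end, z up. A slot at either end of the hole will do.
- nut (a joint): turn of the open castle nut relative to the washer below it, clockwise from above, rad. Starts at 0 to 0.45, runs easily (0.08 N m) to 0.80, where it is tight: the red lug stands at the washer's red mark and the nut drags the washer on with it. No spring back.
- washer (a joint): turn of the 80 mm dark round washer under that nut (red mark at its edge) relative to the clamp, clockwise from above, rad. Starts at 0 to 0.25, stiff (0.30 N m), no spring back; only the tight nut moves it. With the nut tight, 0.65 puts a slot exactly in line with the hole; can be overtightened to 1.2. Whole nut turn = both joints: 0.75 to 1.45, one grasp does it.
- pinned_jig: the finished clamp, the same 130 x 150 mm wooden block with ply arch, grey bar, washer and castle nut (top 102 mm), but with a brass cotter pin through its nut. Fixed to the bench. Origin at the centre of the block's underside. Leave it alone.
- glue_pot: white open glue pot, 90 mm across and 60 mm high, loose. Origin at the centre of its underside. Leave it standing where it is.
Not all that is in view belongs to the job. Leave any orange, pink or purple look-alike of the part that bears nut_grip alone.

How it is judged:
By the outcome, as a careful person would: the job done as asked, in the order asked, and still so for the second after the job is handed in, with the robot touching nothing.
It also fails if it takes over 30 s, if anything falls off the work surface, if the arm or the gripper's body presses on something with over 40 N, if the wrist force passes 120 N, or if a joint passes its speed limit or range.

## Working session

There is one attempt and no reset: what is moved stays moved. The work goes in short steps, Python scripts to look and compute and a tool call to move; the robot and the scene stay as the last step left them, time stands still between calls to the robot, and variables do not carry over. Pictures are saved under pics/ and viewed, at most 10 in all, crops included, and the job is handed in when it is done.

Besides the shell and the picture viewer there is one more tool, called after "Call:" in YAML: its name, and indented under it one key for each argument. step_arm: Moves the arm, as the interface text tells. Its arguments: {"type":"object","properties":{"commands":{"type":"array"},"force":{"type":"number"}},"required":["commands"]}

```bash
mkdir -p pics; cat > h.py <<'E'
import numpy as np, cv2
from plant import r
def snap(n):
    c=r.camera(n); np.savez(f'{n}.npz',**c); return c
def load(n): return dict(np.load(f'{n}.npz'))
def ray(c,u,v,z):
    K,T=c['K'],c['cam_to_world']; d=T[:3,:3]@np.linalg.solve(K,[u,v,1.]); o=T[:3,3]
    return o+d*(z-o[2])/d[2]
def cloud(c):
    K,T=c['K'],c['cam_to_world']; Z=c['range_z']; v,u=np.mgrid[:384,:512]
    P=np.stack([(u-K[0,2])/K[0,0]*Z,(v-K[1,2])/K[1,1]*Z,Z],-1)
    W=P@T[:3,:3].T+T[:3,3]; W[Z==0]=np.nan; return W
E
python3 - <<'E'
from h import *
a=snap('top');b=snap('side')
cv2.imwrite('pics/top1.png',a['image']);cv2.imwrite('pics/side1.png',b['image'])
print(r.get_state());print(a['cam_to_world'],a['K'])
E
```

```text
{'time_s': 0.1, 'joint_pos': array([-8.30501223e+01,  3.02728934e+01,  8.21481589e+01,  7.82937856e-04,
        6.76889743e+01, -1.02276545e+01]), 'joint_velocities': array([-0.05927298, -0.24027188, -0.1750543 , -0.12752004,  0.05128477,
        0.01135005]), 'joint_torque': array([-5.81956956e-04, -4.43305814e+01, -1.78586072e+01, -3.17192716e-04,
        3.90902103e-03,  4.23816118e-06]), 'tool_pos': array([ 184.53078206, -596.4494162 ,  215.94441163]), 'orientation': array([-1.79891850e+02, -2.02485563e-02,  1.71772151e+01]), 'ft_force': array([-0.37258197,  0.37674097, -0.02418559]), 'torque': array([ 0.0033114 ,  0.00144226, -0.05900535]), 'finger_force': 0.0, 'opening': 85.47168308300567}
[[ 1.13176293e-03 -9.96324322e-01  8.56537515e-02  4.30612905e+02]
 [-9.99949218e-01 -1.98529056e-03 -9.88033569e-03 -9.48694496e+01]
 [ 1.00140663e-02 -8.56382196e-02 -9.96275973e-01  9.50794425e+02]
 [ 0.00000000e+00  0.00000000e+00  0.00000000e+00  1.00000000e+00]] [[351.15030413   0.         259.54817238]
 [  0.         351.15030413 191.65467809]
 [  0.           0.           1.        ]]
```

View pics/top1.png

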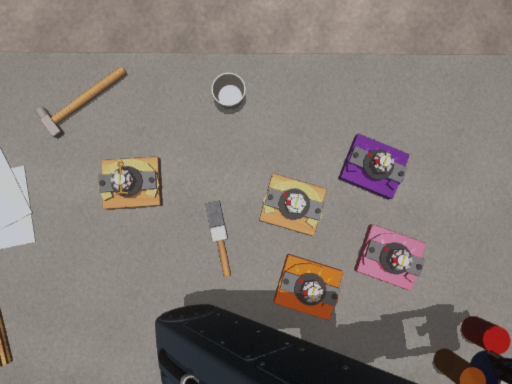

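View pics/side1.png

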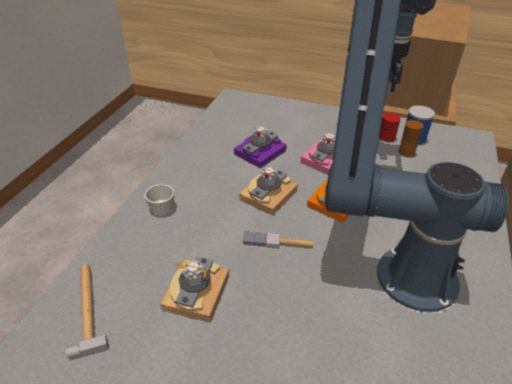

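The top view shows the open wooden clamp at about (294,204) and the pinned one at (130,182). The purple, pink and orange blocks are look-alikes, and the glue pot is at (229,90). Next I'll measure the nut roughly from the top view.

```bash
python3 - <<'E'
from h import *
a=load('top');W=cloud(a)
for z in (98,102): print(ray(a,294,203,z))
sub=W[185:222,275:315]; m=(sub[...,2]>88)&(sub[...,2]<108)
print(m.sum(), sub[m].mean(0), sub[m].min(0),sub[m].max(0))
m2=(sub[...,2]>50)&(sub[...,2]<64);print(m2.sum(),sub[m2].mean(0))
cv2.imwrite('pics/top_crop.png',cv2.resize(a['image'][165:245,250:340],None,fx=6,fy=6,interpolation=cv2.INTER_CUBIC))
E
```

```text
[ 476.38975474 -187.19367734   98.        ]
[ 476.17504016 -186.76063404  102.        ]
227 [ 477.6352827  -190.10953829   99.53649453] [ 454.65272668 -214.92658265   88.0165224 ] [ 500.69192717 -167.31975581  106.07186784]
640 [ 476.27878699 -192.27585272   55.79083835]
```

View pics/top_crop.png

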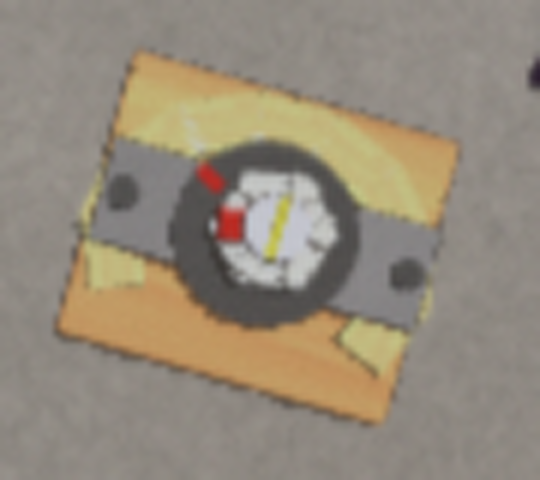

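The crop shows the nut at about (277,228), the red lug at (232,222), the washer mark at (211,178), and the yellow line running from (270,258) to (287,198). Next I need the wrist camera's offset and the heights around the nut.

```bash
python3 - <<'E'
from h import *
from scipy.spatial.transform import Rotation as R
w=snap('wrist');s=r.get_state();T=np.eye(4);T[:3,:3]=R.from_euler('xyz',s['orientation'],degrees=True).as_matrix();T[:3,3]=s['tool_pos']
print(np.round(np.linalg.inv(T)@w['cam_to_world'],3),w['K'][0],np.round(s['tool_pos'],1))
a=load('top');W=cloud(a)[165:245,250:340];print(np.round(W[::5,::5,2]).astype(int))
D=np.array([477-184.6,-189+597.1,0]);Rt=R.from_euler('xyz',[180,0,17.177],degrees=True).as_matrix();print(Rt.T@D/400)
E
```

```text
[[-1.0000e-03 -9.6500e-01 -2.6400e-01  6.6081e+01]
 [ 1.0000e+00 -1.0000e-03 -0.0000e+00  9.8000e-02]
 [ 0.0000e+00 -2.6400e-01  9.6500e-01 -1.5821e+02]
 [ 0.0000e+00  0.0000e+00  0.0000e+00  1.0000e+00]] [270.56236914   0.         258.28417322] [ 184.6 -596.5  216.1]
[[                   4                    2                    0
                     1                    0                   -1
                     0                    0                    1
                     3                   -5                   -3
                     1                    1                    2
                    -2                   -1                    2]
 [                   2                    2                   -1
                    -1                   -2                   -2
                     2                    2                    0
                     0                   -2                    0
                     1                    0                    3
                    -3                   -1                    2]
 [                   4                   -2      
[... 4835 characters left out ...]
 2
                    -2                    3                    0
                    -2                   -1                    0
                     1                   -2                    0]
 [                   1                   -2                    0
                     1                    0                    0
                     2                    1                    0
                    -3                    0                    1
                    -1                    1                    0
                    -2                    1                   -1]]
[ 9.99700075e-01 -7.58861531e-01 -9.29337345e-17]<stdin>:5: RuntimeWarning: invalid value encountered in cast
```

Call:
step_arm:
  commands:
    - [1,0.03,-0.02,0,0,0,-0.02]
    - [1,0.09,-0.07,0,0,0,-0.06]
    - [1,0.17,-0.13,0,0,0,-0.12]
    - [1,0.25,-0.19,0,0,0,-0.19]
    - [1,0.33,-0.25,0,0,0,-0.26]
    - [1,0.41,-0.31,0,0,0,-0.33]
    - [1,0.49,-0.37,0,0,0,-0.4]
    - [1,0.57,-0.43,0,0,0,-0.47]
    - [1,0.65,-0.49,0,0,0,-0.54]
    - [1,0.73,-0.55,0,0,0,-0.61]
    - [1,0.81,-0.61,0,0,0,-0.68]
    - [1,0.89,-0.68,0.03,0,0,-0.72]

```text
time_s: 1.15
tool_pos: [445.4, -232.6, 207.2]
orientation: [179.7, 0.1, 82.3]
ft_force: [0.1, -1.7, -0.1]
opening: 85.2
finger_force: 0.0
```

```bash
cat >> h.py <<'E'
from scipy.spatial.transform import Rotation as R
def shares(target,yaw):
    s=r.get_state(); Rt=R.from_euler('xyz',s['orientation'],degrees=True); Rd=R.from_euler('xyz',[180,0,yaw],degrees=True)
    print('t',round(s['time_s'],2),'tcp',np.round(s['tool_pos'],1),np.round(s['orientation'],2),'F',np.round(s['ft_force'],1),'M',np.round(s['torque'],2),'op',s['opening'],'ff',s['finger_force'],'j6',s['joint_pos'][5])
    print('shift',np.round(Rt.inv().apply(np.array(target)-s['tool_pos'])/400,4),'turn',np.round((Rt.inv()*Rd).as_rotvec(degrees=True)/90,4))
E
python3 -c "
from h import *
shares([477,-189,150],82)"
```

```text
t 1.15 tcp [ 445.4 -232.6  207.2] [1.7974e+02 1.4000e-01 8.2340e+01] F [ 0.1 -1.7 -0.1] M [-0.04  0.06  0.03] op 85.242039252882 ff 0.0 j6 -32.70381381815412
shift [0.1189 0.0631 0.143 ] turn [0.0029 0.0015 0.0037]
```

Call:
step_arm:
  commands:
    - [1,0.06,0.03,0.05,0,0,0]
    - [1,0.1,0.055,0.11,0,0,0]
    - [1,0.12,0.063,0.14,0,0,0]
    - [1,0.12,0.063,0.14,0,0,0]
    - [1,0.12,0.063,0.14,0,0,0]

```text
time_s: 1.57
tool_pos: [474.3, -188.8, 149.1]
orientation: [-179.9, -0.1, 82.1]
ft_force: [0.7, 0.2, 0.1]
opening: 85.5
finger_force: 0.0
```

```bash
python3 - <<'E'
from h import *
w=snap('wrist');shares([477,-189,150],82)
im=w['image']
T=w['cam_to_world'];p=np.linalg.inv(T)@[477,-189,98,1];uv=w['K']@(p[:3]/p[2]);print(uv)
u,v=uv[:2].astype(int);np.save('crop.npy',[u-60,v-60])
cv2.imwrite('pics/wrist1.png',cv2.resize(im[max(v-60,0):v+60,u-60:u+60],None,fx=5,fy=5,interpolation=cv2.INTER_CUBIC))
E
```

```text
t 1.62 tcp [ 474.7 -189.9  149.9] [1.800e+02 1.000e-02 8.205e+01] F [0.3 0.5 0.6] M [-0.02 -0.03 -0.02] op 85.09098574918531 ff 0.0 j6 -26.380076086519416
shift [ 0.0031  0.0053 -0.0003] turn [0.     0.0001 0.0006]
[262.40780281 206.14058725   1.        ]
```

View pics/wrist1.png

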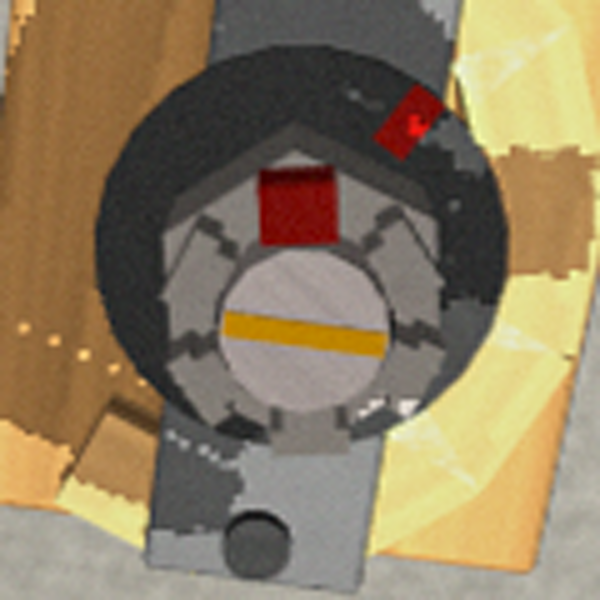

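The close view shows the stud end at about (305,330) in the crop, the yellow line from (224,325) to (385,344), the red lug at (299,207) and the washer mark at (409,121). Next I'll measure these with masks.

```bash
cat > m.py <<'E'
from h import *
def measure(w,c0):
    im=w['image'];hsv=cv2.cvtColor(im,cv2.COLOR_BGR2HSV);H,S,V=[hsv[...,i].astype(int) for i in range(3)]
    T=w['cam_to_world'];K=w['K']
    proj=lambda P:(lambda q:(K@(q/q[2]))[:2])((np.linalg.inv(T)@np.append(P,1))[:3])
    yy,xx=np.mgrid[:384,:512]
    uv=proj(np.array([*c0,102]));near=lambda rad:np.hypot(xx-uv[0],yy-uv[1])<rad
    # yellow line -> direction, centre on plane 102
    y=near(22)&(H>15)&(H<32)&(S>150)
    P=np.array([ray(w,a,b,102)[:2] for b,a in np.argwhere(y)])
    c=P.mean(0);d=np.linalg.svd(P-c)[2][0];L=np.ptp((P-c)@d)
    print('yellow n',y.sum(),'c',c.round(1),'len',L.round(1),'ang',(np.degrees(np.arctan2(d[1],d[0]))%180).round(2))
    red=near(75)&((H<8)|(H>172))&(S>150)
    n,l,st,ce=cv2.connectedComponentsWithStats(red.astype(np.uint8))
    for i in range(1,n):
        if st[i,4]<15: continue
        out=[]
        for z in (98,57.5):
            p=ray(w,*ce[i],z)[:2]-c; out+= [z,np.hypot(*p).round(1),np.degrees(np.arctan2(p[1],p[0])).round(2)]
        m=(l==i); print('red n',st[i,4],ce[i].round(1),'Vmean',V[m].mean().round(),out)
    return c
E
python3 - <<'E'
from m import *
w=load('wrist');measure(w,[477,-189])
# washer outline fit
im=w['image'];g=cv2.cvtColor(im,cv2.COLOR_BGR2GRAY)
W=cloud(w);z=W[...,2]
m=(z>94)&(z<106)&(np.hypot(W[...,0]-477,W[...,1]+189)<40);print('nut top bbox',np.nanmin(W[m],0).round(1),np.nanmax(W[m],0).round(1))
m=(np.abs(z-102)<2)&(np.hypot(W[...,0]-477,W[...,1]+189)<16);print(np.median(W[m],0))
m=(np.abs(z-57)<2.5)&(np.hypot(W[...,0]-477,W[...,1]+189)<46)&(g<75)
P=np.array([ray(w,b,a,57)[:2] for a,b in np.argwhere(m)]).astype(np.float32);print('washer',cv2.minEnclosingCircle(P))
E
```

```text
yellow n 158 c [ 476.4 -192.9] len 25.6 ang 163.88
red n 110 [283.3 169.9] Vmean 127.0 [98, np.float64(37.4), np.float64(56.31), 57.5, np.float64(33.3), np.float64(45.22)]
red n 229 [261.1 187. ] Vmean 111.0 [98, np.float64(20.0), np.float64(85.1), 57.5, np.float64(10.3), np.float64(85.84)]
nut top bbox [ 453.3 -215.4   94. ] [ 499.8 -167.8  105.8]
[ 476.86054184 -189.62708034  103.13225964]
washer ((476.2682189941406, -191.95225524902344), 39.96308135986328)
```

Checks on the measured values:

| Quantity | Value | Check |
|---|---|---|
| Axis | (476.3, −192.3) | washer radius fits at 40.0 mm |
| Yellow line | −16.1° | matches the top view |
| Lug | 85.1° | radius 20 mm, as expected |
| Mark | 45.2° | nut start 0.10 rad, in range |

The lug should end at 13.9°, which is a whole turn of 71.2° (1.24 rad, in range). The washer start is then 0.10 rad. The grasp yaw is 85.1°.

```bash
python3 -c "
from h import *
shares([476.4,-192.3,74],85.1)"
```

```text
t 1.62 tcp [ 474.7 -189.9  149.9] [1.800e+02 1.000e-02 8.205e+01] F [0.3 0.5 0.6] M [-0.02 -0.03 -0.02] op 85.09098574918531 ff 0.0 j6 -26.380076086519416
shift [-0.0053  0.005   0.1897] turn [ 0.      0.0001 -0.0338]
```

Call:
step_arm:
  commands:
    - [1,-0.005,0.005,0.03,0,0,-0.034]
    - [1,-0.005,0.005,0.08,0,0,-0.034]
    - [1,-0.005,0.005,0.13,0,0,-0.034]
    - [1,-0.005,0.005,0.17,0,0,-0.034]
    - [1,-0.005,0.005,0.188,0,0,-0.034]
    - [1,-0.005,0.005,0.188,0,0,-0.034]
    - [1,-0.005,0.005,0.188,0,0,-0.034]
  force: 60

```text
time_s: 2.2
tool_pos: [476.7, -193.3, 75.0]
orientation: [179.9, 0.0, 85.0]
ft_force: [0.3, 0.4, -0.5]
opening: 85.4
finger_force: 0.0
```

```bash
python3 -c "
from m import *
shares([476.4,-192.3,74],85.1)
w=snap('wrist');cv2.imwrite('pics/wrist2.png',w['image']);measure(w,[476.4,-192.3])
shares([476.4,-192.3,74],85.1)"
```

```text
t 2.2 tcp [ 476.7 -193.3   75. ] [1.7994e+02 4.0000e-02 8.4980e+01] F [ 0.3  0.4 -0.5] M [-0.   -0.06  0.  ] op 85.41035979175523 ff 0.0 j6 -29.51492494402079
shift [ 0.0025 -0.001   0.0026] turn [ 0.0007  0.0004 -0.0013]
yellow n 324 c [ 476.2 -193. ] len 23.4 ang 163.92
red n 140 [288.1 186.8] Vmean 130.0 [98, np.float64(37.0), np.float64(60.5), 57.5, np.float64(31.2), np.float64(45.15)]
red n 587 [258.3 211. ] Vmean 113.0 [98, np.float64(20.5), np.float64(84.94), 57.5, np.float64(6.9), np.float64(84.33)]
t 2.25 tcp [ 477.1 -193.4   75.4] [1.7989e+02 7.0000e-02 8.5000e+01] F [ 0.4 -0.3  0.4] M [-0.01 -0.02 -0.  ] op 85.30984593530208 ff 0.0 j6 -29.511082990088806
shift [ 0.0026 -0.002   0.0035] turn [ 0.0013  0.0007 -0.0011]
```

View pics/wrist2.png

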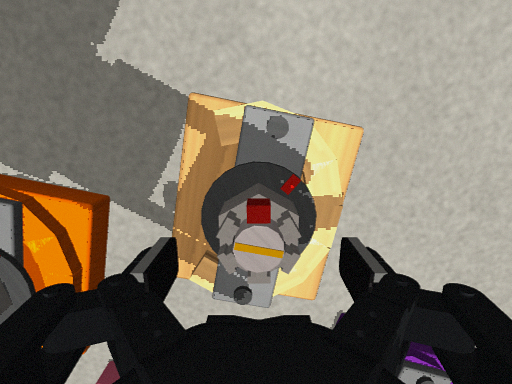

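The fingers at about (165,265) and (350,265) straddle the nut at (259,235) symmetrically, and the close measurement confirms the angles. I'll close now.

Call:
step_arm:
  commands:
    - [-1,0,0,0.003,0,0,0]
    - [-1,0,0,0.003,0,0,0]
    - [-1,0,0,0.003,0,0,0]
    - [-1,0,0,0.003,0,0,0]
    - [-1,0,0,0.003,0,0,0]
    - [-1,0,0,0.003,0,0,0]
    - [-1,0,0,0.003,0,0,0]
    - [-1,0,0,0.003,0,0,0]
  force: 60

```text
time_s: 2.92
tool_pos: [476.9, -192.6, 74.4]
orientation: [179.9, 0.0, 85.1]
ft_force: [-1.8, 0.3, 7.5]
opening: 41.6
finger_force: 59.5
```

```bash
python3 -c "
from m import *
shares([476.4,-192.3,74],85.1)
w=snap('wrist');measure(w,[476.4,-192.3])"
```

```text
t 2.92 tcp [ 476.9 -192.6   74.4] [1.7993e+02 5.0000e-02 8.5060e+01] F [-1.8  0.3  7.5] M [ 0.09  0.2  -0.01] op 41.635117952609804 ff 59.516576528549194 j6 -29.501338898379565
shift [ 0.0007 -0.0013  0.001 ] turn [ 0.0008  0.0006 -0.0005]
yellow n 324 c [ 476.2 -193. ] len 23.3 ang 163.94
red n 131 [287.9 188.3] Vmean 144.0 [98, np.float64(37.0), np.float64(60.73), 57.5, np.float64(31.0), np.float64(45.13)]
red n 570 [258.3 212.4] Vmean 122.0 [98, np.float64(20.7), np.float64(84.94), 57.5, np.float64(6.8), np.float64(84.24)]
```

Call:
step_arm:
  commands:
    - [-1,0,0,0,0,0,0.03]
    - [-1,0,0,0,0,0,0.08]
    - [-1,0,0,0,0,0,0.14]
    - [-1,0,0,0,0,0,0.2]
    - [-1,0,0,0,0,0,0.26]
    - [-1,0,0,0,0,0,0.32]
    - [-1,0,0,0,0,0,0.38]
    - [-1,0,0,0,0,0,0.43]
    - [-1,0,0,0,0,0,0.47]
    - [-1,0,0,0,0,0,0.5]
    - [-1,0,0,0,0,0,0.5]
    - [-1,0,0,0,0,0,0.5]

```text
time_s: 3.97
tool_pos: [476.4, -192.3, 74.4]
orientation: [180.0, 0.0, 40.1]
ft_force: [-2.5, 0.9, 9.8]
opening: 41.4
finger_force: 59.6
```

```bash
python3 -c "
from m import *
shares([476.4,-192.3,74],13.9)
w=snap('wrist');measure(w,[476.4,-192.3])"
```

```text
t 3.97 tcp [ 476.4 -192.3   74.4] [1.7997e+02 2.0000e-02 4.0090e+01] F [-2.5  0.9  9.8] M [0.15 0.38 0.06] op 41.41820949514949 ff 59.61400240659714 j6 15.488133471677216
shift [0.0001 0.     0.0009] turn [3.00e-04 1.00e-04 2.91e-01]
yellow n 313 c [ 476.2 -192.8] len 24.0 ang 164.0
red n 88 [258.  179.5] Vmean 132.0 [98, np.float64(38.2), np.float64(40.81), 57.5, np.float64(29.6), np.float64(41.04)]
red n 571 [257.9 212.6] Vmean 112.0 [98, np.float64(20.5), np.float64(41.56), 57.5, np.float64(6.6), np.float64(44.91)]
```

The mark has moved from 45.1° to 41.0° and the lug stands at it. So the nut is tight and is dragging the washer. I'll carry on to just short of the slot.

Call:
step_arm:
  commands:
    - [-1,0,0,0,0,0,0.03]
    - [-1,0,0,0,0,0,0.08]
    - [-1,0,0,0,0,0,0.13]
    - [-1,0,0,0,0,0,0.18]
    - [-1,0,0,0,0,0,0.22]
    - [-1,0,0,0,0,0,0.25]
    - [-1,0,0,0,0,0,0.265]
    - [-1,0,0,0,0,0,0.27]
    - [-1,0,0,0,0,0,0.27]
    - [-1,0,0,0,0,0,0.27]

```text
time_s: 4.85
tool_pos: [476.2, -192.1, 74.4]
orientation: [180.0, 0.0, 15.8]
ft_force: [-2.2, -0.1, 9.6]
opening: 41.4
finger_force: 59.7
```

```bash
python3 -c "
from m import *
shares([476.4,-192.3,74],13.9)
w=snap('wrist');measure(w,[476.4,-192.3])
cv2.imwrite('pics/wrist3.png',cv2.resize(w['image'][160:300,190:330],None,fx=4.2,fy=4.2,interpolation=cv2.INTER_CUBIC))"
```

```text
t 4.85 tcp [ 476.2 -192.1   74.4] [1.7999e+02 2.0000e-02 1.5840e+01] F [-2.2 -0.1  9.6] M [0.23 0.31 0.25] op 41.42290142175171 ff 59.65977519750595 j6 39.75160491638739
shift [0.0003 0.0007 0.001 ] turn [0.0001 0.0002 0.0216]
yellow n 328 c [ 476.3 -192.6] len 24.7 ang 164.24
red n 90 [257.9 179.4] Vmean 189.0 [98, np.float64(37.9), np.float64(16.65), 57.5, np.float64(29.3), np.float64(16.99)]
red n 583 [257.8 212.9] Vmean 107.0 [98, np.float64(19.9), np.float64(17.49), 57.5, np.float64(6.0), np.float64(21.9)]
```

View pics/wrist3.png

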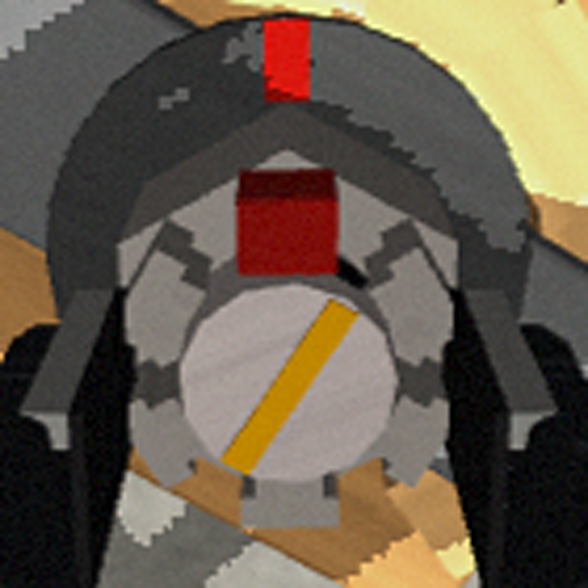

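The lug (287,225), the opposite lug (290,500) and the mark (287,60) are in line near the image vertical, so the nut follows the gripper to within about 0.6°. The yellow line, from (240,468) to (343,305), points almost into the slots. About 2° remains.

Call:
step_arm:
  commands:
    - [-1,0,0,0,0,0,0.01]
    - [-1,0,0,0,0,0,0.018]
    - [-1,0,0,0,0,0,0.023]
    - [-1,0,0,0,0,0,0.023]
    - [-1,0,0,0,0,0,0.023]

```text
time_s: 5.32
tool_pos: [476.2, -192.0, 74.4]
orientation: [180.0, 0.0, 13.8]
ft_force: [-2.7, 0.5, 9.1]
opening: 41.8
finger_force: 59.7
```

```bash
cat >> m.py <<'E'
def edges(w,c0):
    "radial direction of lug top / mark from their own shape (line fit of row centres), lug-lug line"
    im=w['image'];hsv=cv2.cvtColor(im,cv2.COLOR_BGR2HSV).astype(int)
    red=((hsv[...,0]<8)|(hsv[...,0]>172))&(hsv[...,1]>150);yy,xx=np.mgrid[:384,:512]
    red&=(np.hypot(xx-258,yy-212)<60)
    n,l,st,ce=cv2.connectedComponentsWithStats(red.astype(np.uint8))
    for i in range(1,n):
        if st[i,4]<40: continue
        z=98 if st[i,4]>300 else 57.5
        rows=[v for v in range(384) if (l[v]==i).sum()>3][2:-2]
        mid=np.array([ray(w,np.mean(np.where(l[v]==i)[0]),v,z)[:2] for v in rows])
        d=np.linalg.svd(mid-mid.mean(0))[2][0];print('z',z,'shape angle',(np.degrees(np.arctan2(d[1],d[0]))%180).round(2),len(rows))
E
python3 -c "
from m import *
edges(load('wrist'),0)
shares([476.4,-192.3,74],13.9)
w=snap('wrist');measure(w,[476.4,-192.3]);edges(w,0)
cv2.imwrite('pics/wrist4.png',cv2.resize(w['image'][160:300,190:330],None,fx=4.2,fy=4.2,interpolation=cv2.INTER_CUBIC))"
```

```text
z 57.5 shape angle 16.32 16
z 98 shape angle 16.56 21
t 5.32 tcp [ 476.2 -192.    74.4] [1.7999e+02 2.0000e-02 1.3770e+01] F [-2.7  0.5  9.1] M [0.27 0.36 0.29] op 41.80157823271596 ff 59.66162323951721 j6 41.81977136240193
shift [0.0003 0.0008 0.0009] turn [ 0.0001  0.0003 -0.0014]
yellow n 331 c [ 476.3 -192.6] len 24.8 ang 164.04
red n 90 [257.9 179.6] Vmean 202.0 [98, np.float64(37.7), np.float64(14.57), 57.5, np.float64(29.1), np.float64(14.89)]
red n 586 [257.8 212.9] Vmean 107.0 [98, np.float64(19.8), np.float64(15.54), 57.5, np.float64(5.9), np.float64(20.37)]
z 57.5 shape angle 15.05 16
z 98 shape angle 14.3 22
```

View pics/wrist4.png

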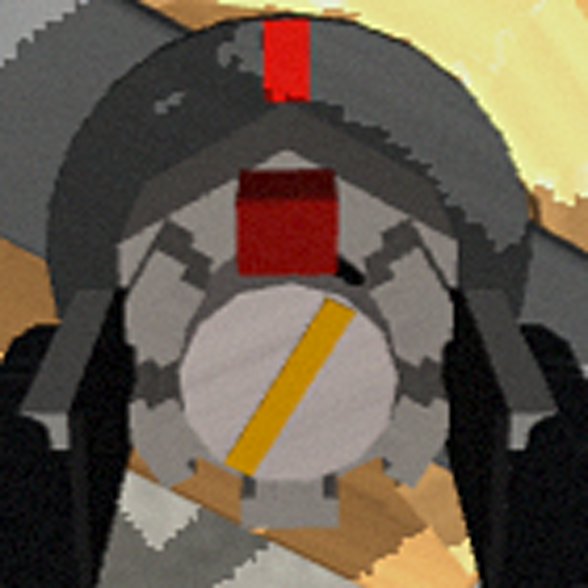

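The yellow line, from (243,468) to (338,305), now points along the slots. The lug is at about 14.6° against a target of 14.05°, so a final 0.5° nudge remains, then release and lift.

Call:
step_arm:
  commands:
    - [-1,0,0,0,0,0,0.005]
    - [-1,0,0,0,0,0,0.005]
    - [-1,0,0,0,0,0,0.005]
    - [1,0,0,0,0,0,0.005]
    - [1,0,0,0,0,0,0.005]
    - [1,0,0,0,0,0,0.005]
    - [1,0,0,0,0,0,0.005]
    - [1,0,0,0,0,0,0.005]
    - [1,0,0,0,0,0,0.005]
    - [1,0,0,0,0,0,0.005]
    - [1,0,0,0,0,0,0.005]

```text
time_s: 6.28
tool_pos: [476.4, -192.4, 73.0]
orientation: [-180.0, 0.0, 13.2]
ft_force: [-0.2, 0.7, 0.4]
opening: 85.7
finger_force: 0.0
```

```bash
python3 -c "
from m import *
shares([476.4,-192.3,74],13.9)
w=snap('wrist');measure(w,[476.4,-192.3]);edges(w,0)"
```

```text
t 6.28 tcp [ 476.4 -192.4   73. ] [-1.7999e+02  1.0000e-02  1.3210e+01] F [-0.2  0.7  0.4] M [-0.01  0.01 -0.01] op 85.70960345387792 ff 0.0 j6 42.322390762292
shift [-0.0001 -0.0003 -0.0025] turn [-0.0001  0.0001 -0.0076]
yellow n 336 c [ 476.3 -192.6] len 24.6 ang 164.05
red n 77 [257. 181.] Vmean 184.0 [98, np.float64(37.5), np.float64(14.06), 57.5, np.float64(28.7), np.float64(14.71)]
red n 600 [256.8 214.1] Vmean 101.0 [98, np.float64(19.9), np.float64(15.19), 57.5, np.float64(5.8), np.float64(22.34)]
z 57.5 shape angle 14.71 16
z 98 shape angle 13.67 22
```

The gripper is open and the nut is at 14.2° ± 0.5°. I'll lift and verify.

Call:
step_arm:
  commands:
    - [1,0,0,-0.03,0,0,0]
    - [1,0,0,-0.08,0,0,0]
    - [1,0,0,-0.14,0,0,0]
    - [1,0,0,-0.18,0,0,0]
    - [1,0,0,-0.2,0,0,0]
    - [1,0,0,-0.2,0,0,0]
    - [1,0,0,-0.2,0,0,0]
    - [1,0,0,-0.2,0,0,0]

```text
time_s: 7.0
tool_pos: [475.8, -191.9, 152.1]
orientation: [-179.9, 0.1, 13.2]
ft_force: [0.0, -0.8, -0.7]
opening: 85.0
finger_force: 0.0
```

```bash
python3 -c "
from m import *
w=snap('wrist');measure(w,[476.4,-192.3]);edges(w,0)
p=np.linalg.inv(w['cam_to_world'])@[476.4,-192.3,98,1];u,v=(w['K']@(p[:3]/p[2]))[:2].astype(int)
cv2.imwrite('pics/wrist5.png',cv2.resize(w['image'][v-50:v+50,u-50:u+50],None,fx=6,fy=6,interpolation=cv2.INTER_CUBIC))"
```

```text
yellow n 155 c [ 476.  -192.4] len 25.9 ang 163.77
red n 116 [258.3 157.7] Vmean 199.0 [98, np.float64(38.6), np.float64(13.72), 57.5, np.float64(33.4), np.float64(13.9)]
red n 225 [258.1 181.1] Vmean 110.0 [98, np.float64(19.8), np.float64(14.65), 57.5, np.float64(11.0), np.float64(16.25)]
z 57.5 shape angle 15.57 8
z 57.5 shape angle 12.15 11
```

View pics/wrist5.png

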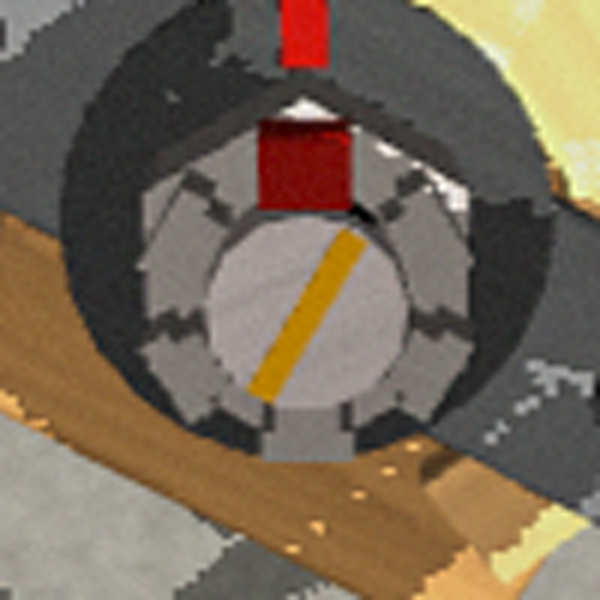

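The lifted view shows the line, from (262,392) to (350,238), pointing into the slots at upper right and lower left. The red lug (305,165) stands at the red mark (305,35), and the gripper is clear. The lug, at about 14°, is within 0.5° of its target, so I'll hand in.

```bash
python3 -c "
from plant import r
print(r.job_done())"
```

```text
the job is handed in; nothing more can be done
None
```

I tightened the open clamp's nut to the red mark, then turned nut and washer on until the first slot lined up with the cotter hole (to about 0.5° by camera), let go, lifted clear and handed in at about 7 s; no verdict was returned.

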